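Back off the spring take-up drum with its ratchet pawl

ROBOT

A 6-joint arm with a two-finger parallel gripper is mounted at the origin on the work surface. World frame = base frame: x ahead of the robot, y to its left, z up, the work surface at z = 0. Lengths are in m, angles in rad, forces in N, time in s.
With the tool pointing down it reaches from about 0.35 to 0.975 m from the base axis. Payload 4.9 kg.
Tool frame: the origin (TCP) lies at the very end of the fingers, on their centre line; the grasp point (between the pads) lies 19 mm behind it; z points along the fingers, y is the line along which they close (so a half turn about z gives the same grasp; the last joint's range is limited). The gripper opens to 85 mm and grips with 20 to 120 N. Pads are 22 mm wide; open, the fingers measure 114 mm over their backs; the gripper's body (76 mm by 85 mm) begins 54 mm behind the grasp point. The pads swing forward as they close: fully open they stand 13 mm farther back than shut.
Start: joints at [-1.46, 0.053, 1.613, -0, 1.476, -0.119], TCP at [0.142, -0.609, 0.231] pointing down, gripper open.
Joint ranges: [-3.01, 3.01], [-1.01, 2.22], [0.06, 2.58], [-1.02, 4.17], [0.09, 2.62], [-3.14, 3.14]. Speed limits (rad/s): [2.57, 2.57, 3.14, 3.14, 3.14, 3.14].

INTERFACE

Orientations are given as a rotation vector (axis times angle).
In Python, from station import * gives the robot as it stands.
- The arm moves only by the shell command python3 -m crank 'ROWS' [OPENING] [FORCE]. ROWS is JSON, a list of rows, each an object with "offset": the shift along the tool's x, y, z in m, a list of three; "twist": the turn, a rotation vector about the tool's x, y, z in degrees, a list of three. In form: [{"offset": [x, y, z], "twist": [rx, ry, rz]}, ...]. A call has 1 to 20 rows; each row is the pose to reach, as a shift and turn from the pose commanded when the call began, along the tool's axes at that moment; what a row does not reach only later rows make up. A row lasts 1/8 s, in which the tool goes at most 62.5 mm and 10.7 degrees, less where a joint would pass 70% of its speed; a pose out of reach is approached as far as the arm can. A call with a gripper value outside its range is refused whole. OPENING is the opening, from 0 (shut) to 1 (fully open), set as the call begins (- or left out, the last holds). The fingers move at their own pace and stop on an object; FORCE is the grip in N (left out, the last holds). Time passes only in rows, so rows that repeat a pose let the fingers close. It gives the time, the measured TCP pose, the force, the opening and the grip force at its end, in the units of the state.
- get_obs(): the state, without advancing time (a new reading comes with each control period).
- get_image(name): name is "scene" or "top" or "wrist"; returns the picture (480x640x3 uint8, red, green, blue); there is no depth.
- get_calibration(name): a dict with "intrinsics" (3x3 intrinsics, pixels), "world_from_camera" (4x4, takes a point from camera to world coordinates); the wrist camera has in their place "tool_from_camera" (4x4, takes a point from camera to tool coordinates, whose origin is the TCP and whose axes are the flange's). Camera axes: x right, y up, looking along -z (the intrinsics and any distortion apply to the point x, -y, -z); pixel columns grow to the right and rows downward; lengths in m; the calibration is good to about 2 mm. A picture is of the moment at which its call begins: read the wrist's pose just before it. get_calibration takes no time and is no camera call.
- finish_job(): hands the job in; it is judged then, once.
Trained networks look in the newest picture that a camera, given by its name, has taken for a name from the list of things; names that differ only in an ending like _2 or _b are one class to them, and where a whole thing is asked for, a point or a joint stands for the part that bears it (a point fixed in the world has none). Each returns a list of dicts, best first, with "confidence" (0 to 1); they miss things now and then, are a little off and sometimes report something else, mostly with a low value. They report only what shows in the picture. A call takes as long as a camera call.
- cut_out(query, camera): "region" (480x640 bool, what is visible of it) and "rect" ([centre column, centre row, width, height] in pixels, round what is visible of it).
The state is a dict: "t": time; "q": joint angles; "dq": joint speeds; "effort": joint torques, N m; "tool_pos": TCP position; "tool_rot": TCP orientation; "contact_force": force on the tool from outside, world axes, zero at the start; "wrist_torque": the same for the moment, N m; "opening": finger opening in m; "grip_force": force on a finger pad.
Only numpy, scipy, OpenCV 4.12 (cv2) and the standard library are available. Lean on these libraries where they do the work, as an engineer would, in place of code of your own. Each camera call takes 0.05 s, during which the arm holds its last target. There are 200 camera calls.

TASK

The spring take-up drum on the bench is wound too tight for the next terminal strip. Press the thumb lever down to hold the pawl off the ratchet wheel, let the drum's own spring turn it slowly back until the crank comes level beside the index pointer, and drop the pawl so that the wheel is held on exactly that tooth. Press gently, feeling for the lever and for its stop and never leaning on it (18 N is too much), take your hand away at the end, and leave everything else on the bench where it lies.

Things in the scene. Friction and masses are not known exactly. Their poses are not given: they have to be found in the camera images.
- stand: grey steel take-up stand fixed to the bench: base plate 190 (x) x 240 (y) x 10 mm, two uprights, between them (x -33 to +33 mm) a cardboard reel 200 mm across on a level axle along the stand's x, 150 mm up (reel top at 250 mm). Spring and damper case on the -x side; ratchet wheel, pawl and crank outside the +x upright. Origin: centre of the base's underside; z up.
- wheel_centre (a point): centre of the steel ratchet wheel, on the axle: x +60.5, y 0, z 150 mm in the stand's frame; wheel 104 mm across, 11 mm thick, 12 saw teeth 10 mm deep, so 30 degrees (0.5236 rad) a tooth
- index_point (a point): tip of the fixed steel index pointer on the stand, at axle height on its -y side, just outside the knob's circle: x +88, y -95, z 150 mm in the stand's frame
- crank_knob (a point): middle of the black crank knob, 23 mm diameter, 42 mm long along the axle's direction (x +81 to +123 mm), 75 mm from the axle
- drum (a joint): angle (rad) of reel, wheel and crank, which turn as one. 0: crank level, knob at the index pointer; positive: wound on (+1.57: crank straight down). With the pawl in, it rests at whole teeth (0.5236 each); starts 2, 3 or 4 teeth past 0 and may creep down onto its tooth in the first 3 s. Pawl off: runs back at about 0.2 rad/s, on past 0. Released between two teeth, the pawl catches the next.
- pawl: dark steel pawl and thumb lever, 130 mm long; origin on its pivot (x 0, y +62, z 205 mm in the stand's frame; the steel at x +55 to +67). Nose to -y on top of the wheel, thumb lever to +y: pressed down, it lifts the nose; a spring returns it. Its end needs about 5 to 11 N until the nose slips off the loaded tooth, then 2 to 3 N: clear at about 8 mm down, rigid stop at 9.9 mm.
- pawl_nose (a point): tip of the pawl's nose: 193 mm above the bench when fully home in a tooth, 202 mm or more when clear of the teeth, 203.7 mm at the stop
- lever_end (a point): centre of the top of the thumb lever's end plate (26 x 30 mm), 58 mm from the pivot, 193 mm above the bench when the pawl is home. In it stands an adjusting screw with a round knurled head, 22 mm across, on which one presses. How far it stands out is not measured and differs each time: the head's top is 12 to 26 mm above this point, and must be felt for.
- carton: closed cardboard carton, 95 x 65 x 45 mm, beside the take-up stand; origin centre of its underside. A bystander
- screwdriver: screwdriver lying on the bench beside the take-up stand; origin at the middle of its underside. A bystander
- spanner: steel spanner lying on the bench beyond the take-up stand; origin at the middle of its underside. A bystander
- tape_roll: roll of tape lying flat, 96 mm across, 24 mm high; origin centre of its underside. A bystander
- terminal_tray: open divided plastic tray, 150 x 110 x 45 mm; origin centre of its underside. A bystander
- spare_reel: cardboard terminal reel lying flat, 170 mm across, 36 mm high; origin centre of its underside. A bystander
- crimp_pliers: hand crimping pliers lying flat, about 200 mm long, 14 mm high; origin on their underside. A bystander

How it is judged:
On the way, in this order (a step that is already met when the one before it is completed fails the run):
1. a finger on the lever holds the pawl clear of the teeth and the drum turns back (z of pawl_nose in the frame of stand above 0.201 m and contact force between the fingers and pawl above 0.5 N and velocity of joint drum below -0.08 rad/s), for 0.3 s.
2. the pawl is home in the tooth that holds the crank at the index pointer (value of joint drum between -0.06 and 0.06 rad and z of pawl_nose in the frame of stand below 0.195 m), for 0.3 s.
At the end, for the whole second after the job is handed in: The drum rests on the tooth that holds the crank level at the index pointer (drum joint within 0.06 rad of 0), with the pawl's nose fully home (less than 195 mm above the bench) (all of step 2); the robot touches nothing.
It fails at once if the pawl or its lever is pressed with more than 18 N (contact force between the fingers and pawl above 18 N).
It fails at once if a bystander (carton, screwdriver, spanner, tape roll, tray, spare reel or pliers) is moved more than 20 mm (distance of any of carton, screwdriver, spanner, tape_roll, terminal_tray, spare_reel, crimp_pliers from where it was at the start of the episode above 0.02 m).
It also fails if it takes over 61 s, if anything falls off the work surface, if the arm or the gripper's body presses on something with over 40 N, if the wrist force passes 120 N, or if a joint passes its speed limit or range.

## Working session

There is one attempt and no reset: what is moved stays moved. The work goes in short steps, Python scripts to look and compute and a shell command to move; the robot and the scene stay as the last step left them, time stands still between calls to the robot, and variables do not carry over. Pictures are saved under pics/ and viewed, at most 10 in all, crops included, and the job is handed in when it is done.

```bash
mkdir -p pics; ls
python3 - <<'E'
from station import *
import cv2,numpy as np
o=get_obs(); print(o['t'],o['tool_pos'],o['tool_rot'],o['contact_force'],o['opening'])
for n in ("scene","top"):
    im=get_image(n); cv2.imwrite(f"pics/{n}0.png",im[:,:,::-1])
    c=get_calibration(n); print(n,np.round(c['intrinsics'],1).tolist(),np.round(c['world_from_camera'],3).tolist(),c.keys())
    for q in ("stand","pawl","crank_knob","lever_end","carton"):
        for d in cut_out(q,n)[:2]: print(q,round(d['confidence'],2),np.round(d['rect']))
print(get_calibration("wrist"))
E
```

```text
pics
0.0 [ 0.14231096 -0.60793662  0.2300551 ] [-3.11881508e+00 -3.59975544e-01  7.69633218e-07] [-0.06007982 -0.09659941 -0.65689349] 0.08532545928616958
scene [[583.4, 0.0, 319.8], [0.0, 583.4, 237.8], [0.0, 0.0, 1.0]] [[0.88, -0.256, 0.4, 1.233], [0.474, 0.444, -0.76, -1.219], [0.018, 0.859, 0.512, 0.954], [0.0, 0.0, 0.0, 1.0]] dict_keys(['intrinsics', 'world_from_camera'])
stand 0.7 [298. 261. 105. 121.]
pawl 0.76 [333. 224.  34.  23.]
crank_knob 0.96 [308. 242.  76.  76.]
crank_knob 0.75 [333. 222.  29.  22.]
lever_end 0.52 [335. 222.  24.  22.]
carton 0.79 [261. 324.  44.  42.]
top [[614.2, 0.0, 322.8], [0.0, 614.2, 228.2], [0.0, 0.0, 1.0]] [[-0.017, 0.986, -0.163, 0.29], [-1.0, -0.016, 0.007, -0.03], [0.005, 0.163, 0.987, 1.989], [0.0, 0.0, 0.0, 1.0]] dict_keys(['intrinsics', 'world_from_camera'])
pawl 0.5 [313. 210.  44.   7.]
crank_knob 0.85 [332. 223.  69.  47.]
lever_end 0.52 [313. 210.  44.   8.]
carton 0.94 [395. 239.  24.  38.]
{'intrinsics': array([[333.40384206,   0.        , 320.79696656],
       [  0.        , 333.40384206, 237.80427295],
       [  0.        ,   0.        ,   1.        ]]), 'tool_from_camera': array([[ 1.66850489e-04,  9.60324511e-01,  2.78884933e-01,
         7.04680039e-02],
       [ 9.99999841e-01, -9.78090789e-06, -5.64597075e-04,
        -4.28441323e-04],
       [-5.39468662e-04,  2.78884983e-01, -9.60324360e-01,
        -1.41612460e-01],
       [ 0.00000000e+00,  0.00000000e+00,  0.00000000e+00,
         1.00000000e+00]])}
```

Run:
```python
import cv2
a=cv2.imread("pics/scene0.png")[140:380,200:520]; b=cv2.imread("pics/top0.png")[130:330,220:480]
cv2.imwrite("pics/a.png",cv2.resize(a,(800,600),interpolation=2)); cv2.imwrite("pics/b.png",cv2.resize(b,(780,600),interpolation=2))
```

```text
(no output)
```

View pics/a.png

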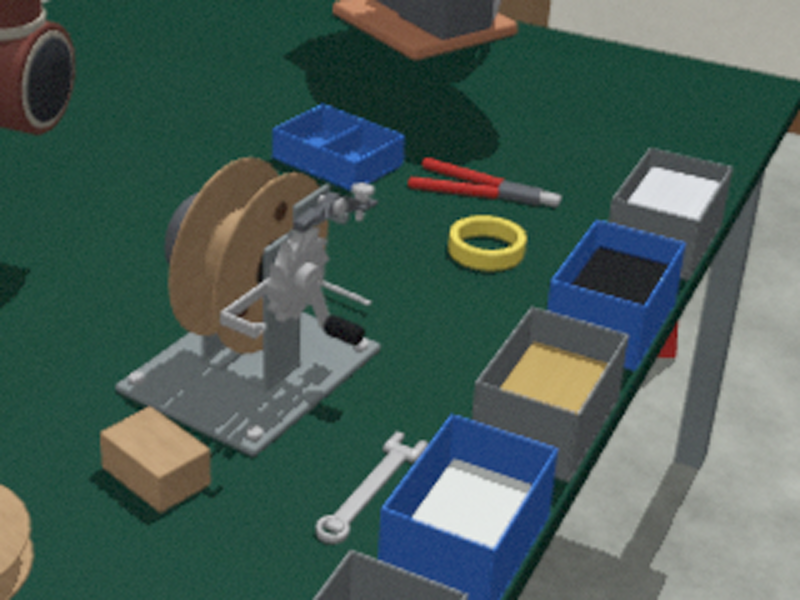

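View pics/b.png

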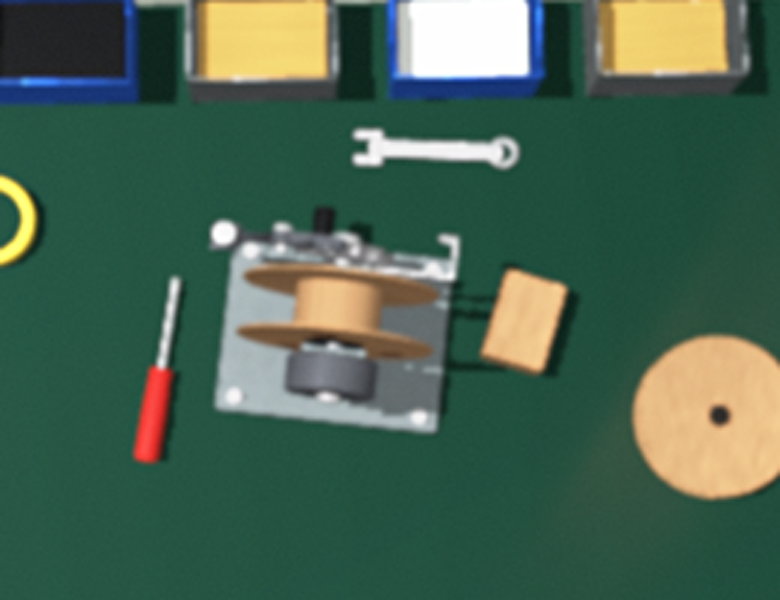

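The scene crop shows the screw head at about (345,217) in the full image and the crank knob near straight down at about (338,272). In the top view the head is at (294,208) and the base corners are clear. Next I triangulate these points.

```bash
cat > h.py <<'E'
from station import *
import numpy as np, cv2
from scipy.spatial.transform import Rotation as R
def ray(name,u,v,T=None):
    c=get_calibration(name); K=c['intrinsics']
    T=c['world_from_camera'] if T is None else T
    d=np.array([(u-K[0,2])/K[0,0],-(v-K[1,2])/K[1,1],-1.]); d=T[:3,:3]@d
    return T[:3,3],d/np.linalg.norm(d)
def tri(*rs):
    A=sum(np.eye(3)-np.outer(d,d) for _,d in rs); b=sum((np.eye(3)-np.outer(d,d))@p for p,d in rs)
    x=np.linalg.solve(A,b); return x,[np.linalg.norm(np.cross(x-p,d)) for p,d in rs]
def atz(r,z): p,d=r; return p+d*(z-p[2])/d[2]
def wristT(o):
    T=np.eye(4);T[:3,:3]=R.from_rotvec(o['tool_rot']).as_matrix();T[:3,3]=o['tool_pos']
    return T@get_calibration("wrist")['tool_from_camera']
E
python3 - <<'E'
from h import *
np.set_printoptions(precision=4,suppress=True)
S=lambda x,y:ray("scene",200+x/2.5,140+y/2.5); T=lambda x,y:ray("top",220+x/3,130+y/3)
print("head",tri(S(362,190),T(223,234))); print("knob",tri(S(345,331),T(324,222)))
print("base top corners", [atz(T(*p),.01)[:2] for p in ((216,410),(437,432))],"scene",[atz(S(*p),.01)[:2] for p in ((117,386),(252,452),(380,347))])
print(R.from_rotvec(get_obs()['tool_rot']).as_matrix())
E
```

```text
head (array([0.6475, 0.0402, 0.1972]), [np.float64(0.0005478695289587813), np.float64(0.0005478695289590208)])
knob (array([ 0.6818, -0.0617,  0.0845]), [np.float64(8.804012718380578e-05), np.float64(8.804012718390493e-05)])
base top corners [array([0.4923, 0.0571]), array([ 0.4648, -0.1803])] scene [array([ 0.4678, -0.1799]), array([ 0.651 , -0.2054]), array([0.6836, 0.0286])]
[[ 0.9737  0.2278  0.    ]
 [ 0.2278 -0.9737 -0.    ]
 [ 0.      0.     -1.    ]]
```

```bash
python3 -m crank '[{"offset":[0,0,-0.06],"twist":[0,0,0]},{"offset":[0.03,-0.02,-0.11],"twist":[0,0,0]},{"offset":[0.64,-0.514,-0.11],"twist":[0,0,0]},{"offset":[0.64,-0.514,-0.11],"twist":[0,0,0]},{"offset":[0.64,-0.514,-0.11],"twist":[0,0,0]},{"offset":[0.64,-0.514,-0.11],"twist":[0,0,0]},{"offset":[0.64,-0.514,-0.11],"twist":[0,0,0]},{"offset":[0.64,-0.514,-0.11],"twist":[0,0,0]},{"offset":[0.64,-0.514,-0.11],"twist":[0,0,0]},{"offset":[0.64,-0.514,-0.11],"twist":[0,0,0]},{"offset":[0.64,-0.514,-0.11],"twist":[0,0,0]},{"offset":[0.64,-0.514,-0.11],"twist":[0,0,0]},{"offset":[0.64,-0.514,-0.11],"twist":[0,0,0]},{"offset":[0.64,-0.514,-0.11],"twist":[0,0,0]},{"offset":[0.64,-0.514,-0.11],"twist":[0,0,0]},{"offset":[0.64,-0.514,-0.11],"twist":[0,0,0]},{"offset":[0.64,-0.514,-0.11],"twist":[0,0,0]},{"offset":[0.64,-0.514,-0.11],"twist":[0,0,0]}]' 0
python3 - <<'E'
from h import *
o=get_obs(); im=get_image("wrist"); cv2.imwrite("pics/w1.png",im[:,:,::-1]); cv2.imwrite("pics/s1.png",get_image("scene")[:,:,::-1])
print(o['t'],o['tool_pos'],o['tool_rot'],o['contact_force'],o['opening'])
for q in ("lever_end","pawl","crank_knob"):
    for d in cut_out(q,"wrist")[:2]: print(q,d['confidence'],d['rect'])
E
```

```text
t: 2.85
tool_pos: [0.648, 0.0366, 0.3416]
tool_rot: [3.121, 0.358, 0.0]
contact_force: [-0.7, 1.6, -0.4]
opening: -0.0002
grip_force: 0.0
2.85 [0.64801594 0.03659112 0.34164452] [3.12086636e+00 3.57814554e-01 4.64994695e-04] [-0.74722619  1.59771743 -0.39139662] -0.00021933291995688788
lever_end 0.96 [372.9, 241.3, 148.3, 68.6]
lever_end 0.47 [592.2, 369.4, 95.5, 101.5]
pawl 0.85 [371.5, 241.3, 142.6, 71.1]
pawl 0.72 [590.9, 368.6, 98.3, 103.0]
crank_knob 0.55 [417.2, 290.6, 183.4, 205.6]
crank_knob 0.31 [412.1, 281.7, 256.2, 220.4]
```

View pics/w1.png

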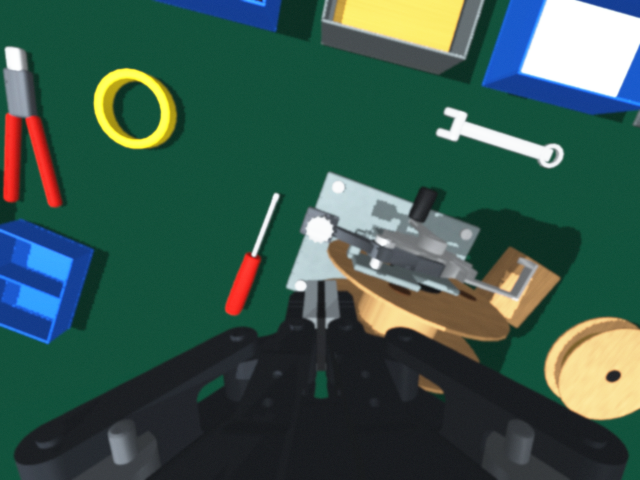

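The wrist view shows the knurled head at (319,230), the fingers shut at (321,285), and the knob at (424,204), below the axle. I'll combine these with the other views.

Run:
```python
from h import *
np.set_printoptions(precision=4,suppress=True)
o=get_obs(); T=wristT(o)
h=ray("wrist",319,230,T); k=ray("wrist",424,204,T)
S=lambda x,y:ray("scene",200+x/2.5,140+y/2.5); P=lambda x,y:ray("top",220+x/3,130+y/3)
print("head",[atz(h,z) for z in(.2,.21,.22)],tri(h,S(362,190),P(223,234)))
x,r=tri(k,S(345,331),P(324,222));print("knob",x,r)
C=np.array([.573,-.075]);
for yw in (-6,-7,-8):
  a=np.radians(yw);Rm=np.array([[np.cos(a),-np.sin(a)],[np.sin(a),np.cos(a)]])
  print(yw,"knob st",Rm.T@(x[:2]-C), "lever pred",C+Rm@[.061,.12],"ang",np.degrees(np.arctan2(.15-x[2],-(Rm.T@(x[:2]-C))[1])))
```

```text
head [array([0.6434, 0.0378, 0.2   ]), array([0.646 , 0.0384, 0.21  ]), array([0.6486, 0.0389, 0.22  ])] (array([0.6461, 0.0391, 0.1988]), [np.float64(0.003172189375724409), np.float64(0.0017565551908548583), np.float64(0.0020023439506686737)])
knob [ 0.6804 -0.0708  0.0947] [np.float64(0.01121670384366817), np.float64(0.0066838203127068075), np.float64(0.009243767988154883)]
-6 knob st [0.1064 0.0155] lever pred [0.6462 0.038 ] ang 105.62202155144092
-7 knob st [0.1061 0.0173] lever pred [0.6482 0.0367] ang 107.38946708340397
-8 knob st [0.1058 0.0192] lever pred [0.6501 0.0353] ang 109.11854066199616
```

```bash
cat >> h.py <<'E'
C=np.array([.573,-.075,0]); YAW=np.radians(-6.6)
def proj(name,p,T=None):
    c=get_calibration(name);K=c['intrinsics'];T=c['world_from_camera'] if T is None else T
    q=T[:3,:3].T@(p-T[:3,3]); return np.array([K[0,2]+K[0,0]*q[0]/-q[2],K[1,2]+K[1,1]*q[1]/q[2]])
def knob(a,x=.102):
    return C+R.from_rotvec([0,0,YAW]).apply([x,-.075*np.cos(a),.15-.075*np.sin(a)])
E
python3 - <<'E'
from h import *
o=get_obs();T=wristT(o);np.set_printoptions(precision=1,suppress=True)
for a in range(0,5): print(a,*[np.r_[proj("wrist",knob(a*np.pi/6,x),T),proj("scene",knob(a*np.pi/6,x)),proj("top",knob(a*np.pi/6,x))] for x in (.102,)])
im=get_image("scene");cv2.imwrite("pics/s1c.png",cv2.resize(im[200:300,280:380],(600,600),interpolation=cv2.INTER_CUBIC)[:,:,::-1])
print(o['contact_force'])
E
```

```text
0 [510.1 239.5 314.9 268.3 360.9 204.3]
1 [484.4 227.4 317.  278.9 356.9 206.4]
2 [453.7 214.4 323.  282.8 347.8 207.3]
3 [423.2 202.7 331.  279.3 335.9 206.8]
4 [397.1 193.7 339.  269.7 324.1 205. ]
[-0.1  0.4 -0.2]
```

View pics/s1c.png

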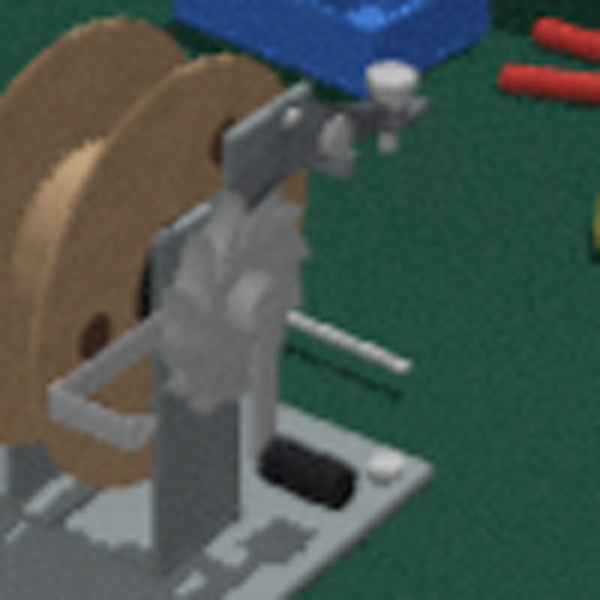

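The knob now sits at (331,279), exactly where 3 teeth (90°) projects. I'll descend to just above the highest possible head position.

```bash
python3 -m crank '[{"offset":[-0.001,-0.001,0.04],"twist":[0,0,0]},{"offset":[-0.001,-0.001,0.08],"twist":[0,0,0]},{"offset":[-0.001,-0.001,0.105],"twist":[0,0,0]},{"offset":[-0.001,-0.001,0.115],"twist":[0,0,0]},{"offset":[-0.001,-0.001,0.115],"twist":[0,0,0]},{"offset":[-0.001,-0.001,0.115],"twist":[0,0,0]},{"offset":[-0.001,-0.001,0.115],"twist":[0,0,0]}]'
python3 - <<'E'
from h import *
o=get_obs(); print(o['tool_pos'],o['contact_force'])
im=get_image("wrist"); cv2.imwrite("pics/w2.png",im[120:420,120:520][:,:,::-1])
E
```

```text
t: 4.03
tool_pos: [0.648, 0.0384, 0.2281]
tool_rot: [3.12, 0.36, 0.004]
contact_force: [0.3, 0.7, -0.3]
opening: -0.0
grip_force: 0.0
[0.64802893 0.03841492 0.22809005] [ 0.2715869   0.72254796 -0.29711195]
```

View pics/w2.png

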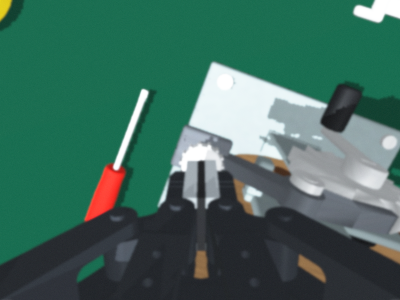

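The fingertips are centred over the head: tip at about (202,170) in the crop, with the head peeking out at (200,157). Now I'll feel downward.

```bash
python3 -m crank '[{"offset":[0,0,0.003],"twist":[0,0,0]},{"offset":[0,0,0.006],"twist":[0,0,0]},{"offset":[0,0,0.008],"twist":[0,0,0]},{"offset":[0,0,0.009],"twist":[0,0,0]},{"offset":[0,0,0.009],"twist":[0,0,0]}]'|grep -E 't:|pos|force'
```

```text
t: 4.7
tool_pos: [0.6472, 0.0385, 0.2171]
tool_rot: [-3.121, -0.36, 0.0]
contact_force: [-0.4, -1.3, -0.8]
grip_force: 0.0
```

```bash
python3 -m crank '[{"offset":[0,0,0.0015],"twist":[0,0,0]},{"offset":[0,0,0.003],"twist":[0,0,0]},{"offset":[0,0,0.003],"twist":[0,0,0]}]'|grep -E 't:|pos|force'
```

```text
t: 5.08
tool_pos: [0.6471, 0.0385, 0.2141]
tool_rot: [-3.121, -0.36, 0.001]
contact_force: [0.4, 0.4, 0.5]
grip_force: 0.0
```

```bash
python3 -m crank '[{"offset":[0,0,0.001],"twist":[0,0,0]},{"offset":[0,0,0.002],"twist":[0,0,0]},{"offset":[0,0,0.002],"twist":[0,0,0]}]'|grep -E 't:|tool_pos|contact'
```

```text
t: 5.45
tool_pos: [0.6472, 0.0385, 0.2122]
tool_rot: [-3.121, -0.36, 0.0]
contact_force: [0.0, 0.0, 0.1]
```

```bash
python3 -m crank '[{"offset":[0,0,0.001],"twist":[0,0,0]},{"offset":[0,0,0.002],"twist":[0,0,0]},{"offset":[0,0,0.002],"twist":[0,0,0]}]'|grep -E 't:|tool_pos|contact'
```

```text
t: 5.82
tool_pos: [0.6472, 0.0385, 0.2101]
tool_rot: [-3.121, -0.36, 0.0]
contact_force: [-0.3, 0.2, 0.8]
```

```bash
python3 -m crank '[{"offset":[0,0,0.001],"twist":[0,0,0]},{"offset":[0,0,0.002],"twist":[0,0,0]},{"offset":[0,0,0.002],"twist":[0,0,0]}]'|grep -E 't:|tool_pos|contact'
```

```text
t: 6.2
tool_pos: [0.6473, 0.0385, 0.2088]
tool_rot: [3.121, 0.36, 0.0]
contact_force: [-0.9, 0.4, 1.9]
```

```bash
python3 -m crank '[{"offset":[0,0,0.001],"twist":[0,0,0]},{"offset":[0,0,0.001],"twist":[0,0,0]}]'|grep -E 't:|tool_pos|contact'
```

```text
t: 6.45
tool_pos: [0.6474, 0.0384, 0.2085]
tool_rot: [3.121, 0.36, 0.001]
contact_force: [-2.2, 0.5, 4.9]
```

```bash
python3 -m crank '[{"offset":[0,0,0.001],"twist":[0,0,0]},{"offset":[0,0,0.001],"twist":[0,0,0]}]'|grep -E 't:|tool_pos|contact'
```

```text
t: 6.7
tool_pos: [0.6474, 0.0384, 0.2081]
tool_rot: [3.121, 0.36, 0.001]
contact_force: [-3.5, -1.6, 7.3]
```

```bash
python3 -m crank '[{"offset":[0,0,0.0007],"twist":[0,0,0]},{"offset":[0,0,0.0007],"twist":[0,0,0]}]'|grep -E 't:|tool_pos|contact'
```

```text
t: 6.95
tool_pos: [0.6475, 0.0384, 0.2078]
tool_rot: [3.121, 0.36, 0.002]
contact_force: [-4.4, -0.2, 8.2]
```

```bash
python3 -m crank '[{"offset":[0,0,0.0007],"twist":[0,0,0]},{"offset":[0,0,0.0007],"twist":[0,0,0]}]'|grep -E 't:|tool_pos|contact'
```

```text
t: 7.2
tool_pos: [0.6475, 0.0384, 0.2072]
tool_rot: [3.12, 0.36, 0.002]
contact_force: [-3.6, -0.6, 8.1]
```

```bash
python3 -m crank '[{"offset":[0,0,0.0008],"twist":[0,0,0]},{"offset":[0,0,0.0015],"twist":[0,0,0]}]'|grep -E 't:|tool_pos|contact'
```

```text
t: 7.45
tool_pos: [0.6475, 0.0385, 0.2059]
tool_rot: [3.121, 0.36, 0.002]
contact_force: [-4.4, 0.5, 9.0]
```

```bash
python3 -m crank '[{"offset":[0,0,0.0008],"twist":[0,0,0]},{"offset":[0,0,0.0012],"twist":[0,0,0]}]'|grep -E 't:|tool_pos|contact'
```

```text
t: 7.7
tool_pos: [0.6475, 0.0385, 0.2045]
tool_rot: [3.121, 0.36, 0.002]
contact_force: [-4.1, 0.5, 9.1]
```

```bash
python3 -m crank '[{"offset":[0,0,0.0007],"twist":[0,0,0]},{"offset":[0,0,0.001],"twist":[0,0,0]}]'|grep -E 't:|tool_pos|contact'
```

```text
t: 7.95
tool_pos: [0.6476, 0.0385, 0.2034]
tool_rot: [3.121, 0.36, 0.002]
contact_force: [-4.5, 0.2, 7.4]
```

```bash
python3 -m crank '[{"offset":[0,0,0.0007],"twist":[0,0,0]},{"offset":[0,0,0.001],"twist":[0,0,0]}]'|grep -E 't:|tool_pos|contact'
```

```text
t: 8.2
tool_pos: [0.6476, 0.0385, 0.2023]
tool_rot: [3.121, 0.36, 0.002]
contact_force: [-3.1, -0.4, 7.7]
```

```bash
python3 -m crank '[{"offset":[0,0,0.0007],"twist":[0,0,0]},{"offset":[0,0,0.0007],"twist":[0,0,0]}]'|grep -E 't:|tool_pos|contact'
```

```text
t: 8.45
tool_pos: [0.6476, 0.0384, 0.2006]
tool_rot: [3.121, 0.36, 0.002]
contact_force: [-0.8, -0.4, 3.6]
```

```bash
python3 -m crank '[{"offset":[0,0,0.0005],"twist":[0,0,0]},{"offset":[0,0,0.0005],"twist":[0,0,0]}]'|grep -E 't:|tool_pos|contact'
cat > look.py <<'E'
from h import *
from scipy.optimize import minimize_scalar
# dark-knob centroid near knob circle, in scene + top, fit to angle
A=np.linspace(-.3,2.3,261); o=get_obs()
for n in ("scene","wrist"):
    T=wristT(o) if n=="wrist" else None
    im=get_image(n).astype(int); dark=(im.max(2)<50).astype(np.float32)
    d=cv2.GaussianBlur(dark,(0,0),2.5)
    s=np.array([np.mean([d[int(np.clip(round(v),0,479)),int(np.clip(round(u),0,639))] for u,v in (proj(n,knob(a,x),T) for x in (.088,.095,.102,.109,.116))]) for a in A])
    print(n,"angle",round(A[s.argmax()],2),"score",round(s.max(),2),"t",round(o['t'],2))
    cv2.imwrite("pics/last_%s.png"%n,im[:,:,::-1])
print(np.round(get_obs()['tool_pos'],4),np.round(get_obs()['contact_force'],1))
E
python3 look.py
```

```text
t: 8.7
tool_pos: [0.6476, 0.0383, 0.1997]
tool_rot: [3.12, 0.36, 0.001]
contact_force: [-1.0, -0.5, 5.2]
scene angle 1.51 score 0.8 t 8.7
wrist angle 1.6 score 0.93 t 8.7
[0.6475 0.0383 0.1996] [-1.4  0.2  5.4][ WARN:0@1.242] global loadsave.cpp:1063 imwrite_ Unsupported depth image for selected encoder is fallbacked to CV_8U.
```

```bash
python3 -m crank '[{"offset":[0,0,0],"twist":[0,0,0]},{"offset":[0,0,0],"twist":[0,0,0]},{"offset":[0,0,0],"twist":[0,0,0]},{"offset":[0,0,0],"twist":[0,0,0]},{"offset":[0,0,0],"twist":[0,0,0]},{"offset":[0,0,0],"twist":[0,0,0]}]'|grep -E 't:|tool_pos|contact'
python3 look.py 2>/dev/null
```

```text
t: 9.55
tool_pos: [0.6475, 0.0383, 0.1996]
tool_rot: [3.121, 0.36, 0.001]
contact_force: [-1.9, -1.5, 5.7]
scene angle 1.38 score 0.82 t 9.55
wrist angle 1.41 score 0.98 t 9.55
[0.6475 0.0383 0.1996] [-1.5 -1.4  5.2]
```

```bash
python3 -m crank '[{"offset":[0,0,0],"twist":[0,0,0]},{"offset":[0,0,0],"twist":[0,0,0]},{"offset":[0,0,0],"twist":[0,0,0]},{"offset":[0,0,0],"twist":[0,0,0]},{"offset":[0,0,0],"twist":[0,0,0]},{"offset":[0,0,0],"twist":[0,0,0]},{"offset":[0,0,0],"twist":[0,0,0]},{"offset":[0,0,0],"twist":[0,0,0]},{"offset":[0,0,0],"twist":[0,0,0]},{"offset":[0,0,0],"twist":[0,0,0]},{"offset":[0,0,0],"twist":[0,0,0]},{"offset":[0,0,0],"twist":[0,0,0]},{"offset":[0,0,0],"twist":[0,0,0]},{"offset":[0,0,0],"twist":[0,0,0]},{"offset":[0,0,0],"twist":[0,0,0]},{"offset":[0,0,0],"twist":[0,0,0]},{"offset":[0,0,0],"twist":[0,0,0]},{"offset":[0,0,0],"twist":[0,0,0]},{"offset":[0,0,0],"twist":[0,0,0]},{"offset":[0,0,0],"twist":[0,0,0]}]'|grep -E 't:|tool_pos|contact'
python3 look.py 2>/dev/null
```

```text
t: 12.15
tool_pos: [0.6476, 0.0383, 0.1996]
tool_rot: [3.121, 0.36, 0.001]
contact_force: [-1.2, 0.1, 5.6]
scene angle 0.74 score 0.86 t 12.15
wrist angle 0.86 score 1.0 t 12.15
[0.6475 0.0383 0.1996] [-1.8 -0.6  4.8]
```

```bash
python3 -m crank '[{"offset":[0,0,0],"twist":[0,0,0]},{"offset":[0,0,0],"twist":[0,0,0]},{"offset":[0,0,0],"twist":[0,0,0]},{"offset":[0,0,0],"twist":[0,0,0]},{"offset":[0,0,0],"twist":[0,0,0]},{"offset":[0,0,0],"twist":[0,0,0]},{"offset":[0,0,0],"twist":[0,0,0]},{"offset":[0,0,0],"twist":[0,0,0]},{"offset":[0,0,0],"twist":[0,0,0]},{"offset":[0,0,0],"twist":[0,0,0]},{"offset":[0,0,0],"twist":[0,0,0]},{"offset":[0,0,0],"twist":[0,0,0]},{"offset":[0,0,0],"twist":[0,0,0]},{"offset":[0,0,0],"twist":[0,0,0]}]'|grep -E 't:|tool_pos|contact'
python3 look.py 2>/dev/null
```

```text
t: 14.0
tool_pos: [0.6475, 0.0383, 0.1996]
tool_rot: [3.121, 0.36, 0.001]
contact_force: [-1.6, -0.5, 4.9]
scene angle 0.39 score 0.86 t 14.0
wrist angle 0.49 score 1.0 t 14.0
[0.6475 0.0383 0.1996] [-0.8 -0.5  5.2]
```

```bash
python3 -m crank '[{"offset":[0,0,0],"twist":[0,0,0]},{"offset":[0,0,0],"twist":[0,0,0]},{"offset":[0,0,0],"twist":[0,0,0]},{"offset":[0,0,-0.015],"twist":[0,0,0]},{"offset":[0,0,-0.04],"twist":[0,0,0]},{"offset":[0,0,-0.08],"twist":[0,0,0]},{"offset":[0,0,-0.1],"twist":[0,0,0]},{"offset":[0,0,-0.1],"twist":[0,0,0]},{"offset":[0,0,-0.1],"twist":[0,0,0]},{"offset":[0,0,-0.1],"twist":[0,0,0]},{"offset":[0,0,-0.1],"twist":[0,0,0]},{"offset":[0,0,-0.1],"twist":[0,0,0]},{"offset":[0,0,-0.1],"twist":[0,0,0]},{"offset":[0,0,-0.1],"twist":[0,0,0]},{"offset":[0,0,-0.1],"twist":[0,0,0]},{"offset":[0,0,-0.1],"twist":[0,0,0]},{"offset":[0,0,-0.1],"twist":[0,0,0]},{"offset":[0,0,-0.1],"twist":[0,0,0]},{"offset":[0,0,-0.1],"twist":[0,0,0]},{"offset":[0,0,-0.1],"twist":[0,0,0]}]'|grep -E 't:|tool_pos|contact'
python3 look.py 2>/dev/null
python3 -m crank '[{"offset":[0,0,0],"twist":[0,0,0]},{"offset":[0,0,0],"twist":[0,0,0]},{"offset":[0,0,0],"twist":[0,0,0]},{"offset":[0,0,0],"twist":[0,0,0]},{"offset":[0,0,0],"twist":[0,0,0]},{"offset":[0,0,0],"twist":[0,0,0]},{"offset":[0,0,0],"twist":[0,0,0]},{"offset":[0,0,0],"twist":[0,0,0]}]'|grep -E 't:|contact'
python3 look.py 2>/dev/null; python3 -c "
import cv2;im=cv2.imread('pics/last_scene.png')[190:300,270:380];cv2.imwrite('pics/fin.png',cv2.resize(im,(600,600),interpolation=2))"
```

```text
t: 16.6
tool_pos: [0.6473, 0.0384, 0.299]
tool_rot: [3.121, 0.36, -0.0]
contact_force: [-0.4, 0.0, 0.2]
scene angle -0.03 score 0.86 t 16.6
wrist angle -0.06 score 1.0 t 16.6
[0.6473 0.0385 0.299 ] [ 0.3 -0.7 -0.2]
t: 17.7
tool_rot: [-3.121, -0.36, -0.0]
contact_force: [0.6, -0.1, 0.2]
scene angle -0.03 score 0.85 t 17.7
wrist angle -0.06 score 1.0 t 17.7
[0.6472 0.0385 0.299 ] [-0.5 -0.1 -0.6]
```

View pics/fin.png

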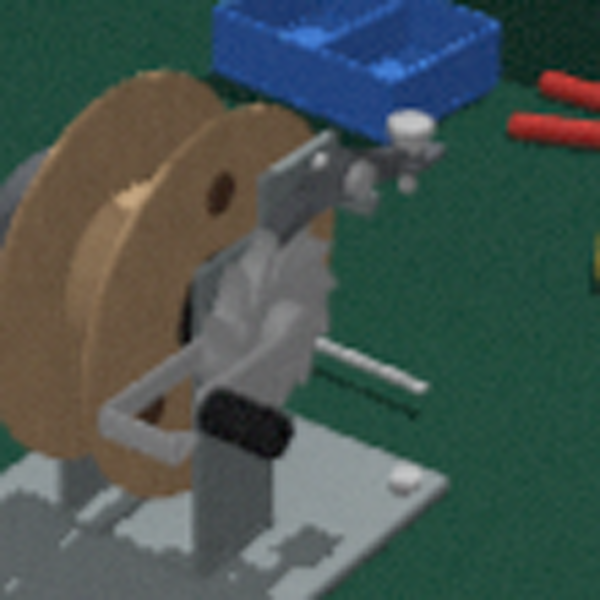

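The drum has stopped with the knob beside the index pointer (knob at (245,422) in the crop). The lever is back up with its head at (410,127), and the measured angle has held steady for a second. I'm handing in the job.

```bash
python3 -c "
from station import *
print(finish_job())"
```

```text
the job is handed in; nothing more can be done
None
```

I let the drum back three teeth and dropped the pawl; the crank now rests level at the index pointer (cameras read −0.03 to −0.06 rad), the hand is clear, the highest press I read was about 10 N, and the job is handed in with no verdict shown.

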